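Clear the bench: right the spray can, hang up the ear defenders

ROBOT

A 7-joint arm with a two-finger parallel gripper is mounted at the origin on the work surface. World frame = base frame: x ahead of the robot, y to its left, z up, the work surface at z = 0. Lengths are in m, angles in degrees, forces in N, time in s.
With the tool pointing down it reaches from about 0.35 to 0.775 m from the base axis. Payload 3.1 kg.
Tool frame: the origin (TCP) lies on the centre line of the jaws, within the pads' length; the fingertips stand 17 mm ahead of it and the grasp point (between the pads) lies 2 mm behind it (robot.tip_reach is the distance from the TCP to the fingertips, in m); z points along the fingers, y is the line along which they close (so a half turn about z gives the same grasp; the last joint's range is limited). The gripper opens to 85 mm and grips with 20 to 120 N. Pads are 22 mm wide; open, the fingers measure 114 mm over their backs; the gripper's body (76 mm by 85 mm) begins 54 mm behind the grasp point. The pads swing forward as they close: fully open they stand 13 mm farther back than shut.
Start: joints at [62.928, 17.813, 0.802, 86.603, -0.252, 75.585, -1.558], TCP at [0.23, -0.5, 0.248] pointing down, gripper open.
Joint ranges: [-154.91, 154.91], [-16.99, 109.72], [-72.82, 74.43], [7.12, 147.25], [-82.49, 262.49], [11.32, 116.49], [-174.64, 174.64]. Speed limits (degrees/s): [159.86, 159.86, 180, 180, 180, 180, 180].

INTERFACE

Orientations are given as [roll, pitch, yaw] about the fixed x, y, z axes, in that order (R = Rz(yaw) Ry(pitch) Rx(roll)).
In Python, from station import robot, fingers, vision, workorder, recognise gives the robot as it stands. Calls block until the motion is done:
- robot.move_to(position, orientation): joint-space move of the TCP to a pose.
- robot.line_to(position, orientation=None, velocity=0.15, f_stop=None): straight line of the TCP; orientation=None keeps the orientation; velocity is the mean speed in m/s. With f_stop (N) it stops when the force on the tool has changed by that much, and returns True; else False.
- robot.move_j(angles): joint-space move.
- fingers.gripper_to(opening, force=None): opening from 0.0 (shut) to 1.0 (fully open); force is the grip in N (None keeps the last); returns when the fingers have stopped.
- robot.pause(seconds).
- robot.inverse_kinematics(position, orientation): joint angles nearest the present ones, or None.
- vision.grab_frame(name): name is "side" or "top"; returns the picture (480x640x3 uint8, red, green, blue); there is no depth.
- vision.calibration(name): a dict with "mtx" (3x3 intrinsics, pixels), "k1" (the pictures are not rectified: a ray, as slopes to the right and down, at radius r is drawn at 1 + k1 r^2 times it, then the intrinsics apply), "extrinsics" (4x4, takes a point from world to camera coordinates). Camera axes: x right, y up, looking along -z (the intrinsics and any distortion apply to the point x, -y, -z); pixel columns grow to the right and rows downward; lengths in m; the calibration is good to about 2 mm. A picture is of the moment at which its call begins. calibration takes no time and is no camera call.
A pose or a line that the arm cannot do raises robot.PlanningError and nothing moves.
- workorder.close_job(): hands the job in; it is judged then, once.
Trained networks look in the newest picture that a camera, given by its name, has taken for a name from the list of things; names that differ only in an ending like _2 or _b are one class to them, and where a whole thing is asked for, a point or a joint stands for the part that bears it (a point fixed in the world has none). Each returns a list of dicts, best first, with "p" (0 to 1); they miss things now and then, are a little off and sometimes report something else, mostly with a low value. They report only what shows in the picture. A call takes as long as a camera call. They do not tell look-alikes from the thing itself.
- recognise(label, camera): "rect" ([centre column, centre row, width, height] in pixels, round what is visible of it).
Readings, each from a call of its own:
- robot.current_time_s(): time.
- robot.current_joint_positions(): joint angles.
- robot.current_dq(): joint speeds.
- robot.current_joint_torque(): joint torques, N m.
- robot.current_tool_pos(): TCP position.
- robot.current_eef_rot(): TCP orientation.
- robot.current_contact_force(): force on the tool from outside, world axes, zero at the start.
- robot.current_torque(): the same for the moment, N m.
- robot.current_finger_gap(): opening from 0.0 (shut) to 1.0 (fully open).
- robot.current_gripper_force(): force on a finger pad.
Only numpy, scipy, OpenCV 4.12 (cv2) and the standard library are available. Lean on these libraries where they do the work, as an engineer would, in place of code of your own. Each camera call takes 0.05 s, during which the arm holds its last target. There are 200 camera calls.

TASK

The spray can has fallen over under the hanging bar, where the red ear defenders belong. First stand the can upright with its whole foot on the round green mat, then hang the red ear defenders over the bar by their headband, one cup on each side, hanging free in the empty stretch beside the blue pair. Do not disturb the blue pair, the screwdriver or the steel joint housing.

Things in the scene. Friction and masses are not known exactly. Their poses are not given: they have to be found in the camera images.
- rack: Fixed hanging rack. Origin on the bench under the middle of the bar, x away from the robot. Steel bar along y: 20 mm diameter, axis 165 mm above the bench, 500 mm long, between two dark uprights (30 x 30 mm, 455 mm tall, centred at y = +-260 mm; foot plates 50 x 50 x 6 mm)
- batten (a point): Slim LED batten above the bar along its whole length (550 mm along y): this point is the middle of its underside, 27 mm beyond the bar's axis and 426 mm above the bench; the batten is 65 mm wide in x (5 mm before the bar's axis to 60 mm beyond) and 41 mm tall
- bar_top (a point): Topmost line of the hanging bar, at its middle, 175 mm above the bench; axes as the rack's
- muffs: Red ear defenders, rigid, about 250 g, 195 x 60 x 160 mm, standing on the bench: an upturned U in their x-z plane, alike after half a turn about z. Origin midway between the cups' undersides, z up. Black headband 26 mm wide (y), 10 mm thick: half circle, mean radius 75 mm about z = 80 mm. Red cups 60 mm in y, 84 mm tall, |x| 63 to 98 mm; black cushions reach in to |x| = 51 mm
- muffs_arch (a point): Middle of the underside of the red pair's headband, at z = 150 mm above the cups' undersides: the point that comes to lie on the bar
- spare: Blue ear defenders of the same shape and size as the red ones, already hanging on the bar, their cups 25 mm above the bench; leave alone. Same axes as the red ones
- can: Yellow spray can with a grey band, 54 mm diameter, 160 mm tall, about 300 g; straight yellow wall up to 120 mm, a taper to 131 mm, then a black cap of 42 mm diameter. Origin at the centre of its foot, z along its axis towards the cap. It starts lying on the bench, its foot under the bar and its cap towards the robot
- mat: Round green mat fixed to the bench, 100 mm diameter, 3 mm thick; origin at its centre on the bench
- driver: Screwdriver with a green handle lying on the bench, 180 mm long, about 30 mm thick; its own x axis runs from handle to tip. Leave alone
- joint_cup: Steel driveshaft joint housing standing on the bench outside one end of the rack: 72 mm diameter, 62 mm tall, with a 26 mm stub shaft up to 120 mm; origin at the centre of its foot. Leave alone
There are look-alikes about, which are no part of the job. Several things have the shape of the mat; the one meant has the colours described above.

How it is judged:
By the outcome, as a careful person would: the job done as asked, in the order asked, and still so for the second after the job is handed in, with the robot touching nothing.
It also fails if it takes over 70 s, if anything falls off the work surface, if the arm or the gripper's body presses on something with over 40 N, if the wrist force passes 120 N, or if a joint passes its speed limit or range.

## Working session

There is one attempt and no reset: what is moved stays moved. The work goes in short steps, each a Python script; the robot and the scene stay as the last script left them, time stands still between calls to the robot, and variables do not carry over. Pictures are saved under pics/ and viewed, at most 13 in all, crops included, and the job is handed in when it is done.

```bash
ls; mkdir -p pics
python3 - <<'E'
from station import robot, fingers, vision, workorder, recognise
import cv2
for n in("side","top"):
    im=vision.grab_frame(n); cv2.imwrite(f"pics/{n}0.png",im[:,:,::-1])
    c=vision.calibration(n); print(n,c)
    for l in ("rack","muffs","spare","can","mat","driver","joint_cup"):
        print(l,[([round(float(v)) for v in d["rect"]],round(float(d["p"]),2)) for d in recognise(l,n)])
print(robot.current_time_s())
E
```

```text
pics
side {'mtx': array([[456.32956768,   0.        , 315.29999249],
       [  0.        , 456.32956768, 238.24723353],
       [  0.        ,   0.        ,   1.        ]]), 'k1': -0.000516765373087544, 'extrinsics': array([[-0.99645049, -0.08305076, -0.01374769,  0.52818754],
       [ 0.02906932, -0.49273942,  0.86969123, -0.2147909 ],
       [-0.07900255,  0.86620461,  0.49340467, -1.42458002],
       [ 0.        ,  0.        ,  0.        ,  1.        ]])}
rack [([252, 252, 65, 239], 0.96)]
muffs [([341, 227, 54, 41], 0.82)]
spare [([271, 266, 66, 52], 0.58), ([255, 255, 62, 238], 0.53)]
can [([294, 318, 53, 25], 0.65), ([270, 266, 66, 50], 0.21)]
mat [([339, 395, 44, 30], 0.89), ([341, 448, 47, 41], 0.84), ([269, 266, 65, 51], 0.62), ([399, 409, 40, 36], 0.6), ([379, 365, 36, 26], 0.59)]
driver [([337, 397, 45, 32], 0.62)]
joint_cup [([242, 385, 32, 47], 0.92)]
top {'mtx': array([[540.38446889,   0.        , 317.32510505],
       [  0.        , 540.38446889, 244.40921295],
       [  0.        ,   0.        ,   1.        ]]), 'k1': -0.010819504671056142, 'extrinsics': array([[ 0.02433721, -0.99965925, -0.00943846,  0.06831441],
       [ 0.9971388 ,  0.0235978 ,  0.07181475, -0.52450639],
       [-0.07156755, -0.01115923,  0.99737333, -1.47743142],
       [ 0.        ,  0.        ,  0.        ,  1.        ]])}
rack [([342, 164, 282, 90], 0.87)]
muffs [([480, 268, 43, 73], 0.6)]
spare [([363, 191, 26, 70], 0.59), ([301, 221, 35, 63], 0.41)]
can [([301, 220, 30, 59], 0.94)]
mat [([158, 275, 35, 36], 0.89), ([210, 272, 34, 34], 0.81), ([250, 308, 37, 41], 0.81), ([197, 324, 34, 35], 0.55)]
driver [([348, 295, 68, 9], 0.83)]
joint_cup [([208, 185, 28, 23], 0.93), ([302, 220, 34, 63], 0.23)]
0.8
```

Run:
```python
import cv2
a=cv2.imread('pics/side0.png')[120:480,180:480]; cv2.imwrite('pics/side0c.png',cv2.resize(a,None,fx=1.66,fy=1.66,interpolation=2))
a=cv2.imread('pics/top0.png')[100:360,130:530]; cv2.imwrite('pics/top0c.png',cv2.resize(a,None,fx=2,fy=2,interpolation=2))
```

```text
(no output)
```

View pics/side0c.png

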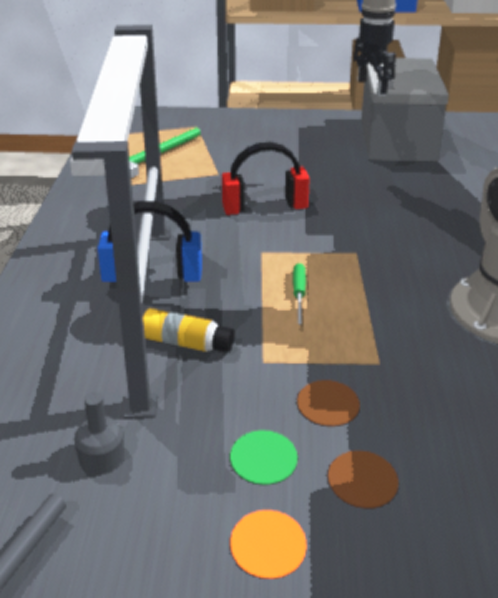

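View pics/top0c.png

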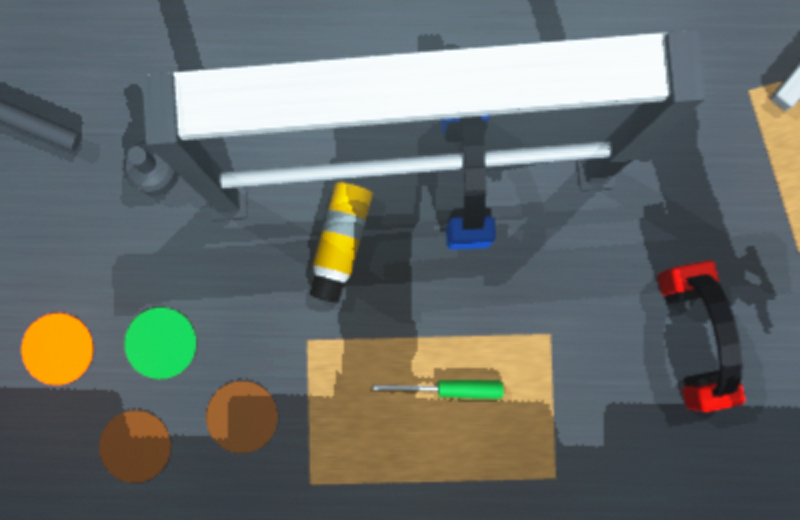

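The side view shows the can at about (294,318) with its foot behind the upright, and the green mat at (339,395). The red muffs are at (341,227), the blue pair at (271,266), and the bar and batten are on the left. In the top view the green mat is at (210,272), and the bar runs from about (241,190) to (435,175). The can runs from (305,193) to (293,246), and the red cups are at (475,239) and (486,296).

Next I fit poses to both views, leaving height free.

```bash
cat > h.py <<'E'
import numpy as np, cv2
from scipy.optimize import minimize, least_squares
from scipy.spatial.transform import Rotation as Rn
from station import robot, fingers, vision, workorder, recognise
CAL={n:vision.calibration(n) for n in("side","top")}
def proj(P,n):
    c=CAL[n]; P=np.atleast_2d(P); q=P@c["extrinsics"][:3,:3].T+c["extrinsics"][:3,3]
    s=np.c_[q[:,0]/-q[:,2],-q[:,1]/-q[:,2]]; s=s*(1+c["k1"]*(s**2).sum(1,keepdims=True))
    return s@c["mtx"][:2,:2].T+c["mtx"][:2,2]
def tri(ps,pt,p0=(.6,0,.1)):
    f=lambda p: np.r_[proj(p,"side")[0]-ps,proj(p,"top")[0]-pt]
    r=least_squares(f,p0); return r.x,np.abs(r.fun).max()
def grab(): return {n:vision.grab_frame(n) for n in("side","top")}
def hsv(im,lo,hi):
    return cv2.inRange(cv2.cvtColor(im,cv2.COLOR_RGB2HSV),np.array(lo),np.array(hi))
def box(cx,cy,cz,dx,dy,dz):
    return np.array([[cx+a*dx/2,cy+b*dy/2,cz+c*dz/2] for a in(-1,1) for b in(-1,1) for c in(-1,1)])
def iou_fit(masks,parts,pose,x0,step,S=4):
    """masks {cam: mask}; parts: local convex point sets; pose(x)->R,t"""
    def cost(x):
        R,t=pose(x); c=0
        for n,m in masks.items():
            img=np.zeros((480*S//2,640*S//2),np.uint8); S2=S//2
            for p in parts:
                h=cv2.convexHull(((proj(p@R.T+t,n)+.5)*S2*16).astype(np.int32)); cv2.fillConvexPoly(img,h,255,cv2.LINE_AA,4)
            b=cv2.resize(img,(640,480),interpolation=cv2.INTER_AREA).astype(float); mm=m.astype(float)
            c+=np.abs(b-mm).sum()/max(mm.sum(),1)
        return c
    x0=np.array(x0,float); sim=np.vstack([x0]+[x0+np.eye(len(x0))[i]*step[i] for i in range(len(x0))])
    best=None
    for _ in range(3):
        r=minimize(cost,sim[0],method="Nelder-Mead",options=dict(initial_simplex=sim,xatol=1e-5,fatol=1e-5,maxiter=300))
        sim=sim-sim[0]+r.x
    return r.x,r.fun
def zrot(x): return Rn.from_euler("z",x[3]).as_matrix(),np.array(x[:3])
def big(m,c,r):
    w=np.zeros_like(m); cv2.circle(w,tuple(int(v) for v in c),r,255,-1); return m&w
th=np.linspace(0,2*np.pi,40); ring=lambda r,z: np.c_[r*np.cos(th),r*np.sin(th),0*th+z]
CUPS=[box(s*.0805,0,.042,.035,.06,.084) for s in(-1,1)]
CAN=[np.vstack([ring(.027,0),ring(.027,.12)])]
E
cat > fit0.py <<'E'
from h import *
I={n:cv2.imread(f"pics/{n}0.png")[:,:,::-1] for n in("side","top")}
red=lambda im: hsv(im,(0,150,60),(6,255,255))|hsv(im,(174,150,60),(180,255,255))
M={"side":big(red(I["side"]),(341,227),45),"top":big(red(I["top"]),(480,268),50)}
print("red px",{k:int((m>0).sum()) for k,m in M.items()})
p,_=tri((341,235),(480,268))
for y0 in (-1.4,-1.8):print("muffs",iou_fit(M,CUPS,zrot,[p[0],p[1],0,y0],[.01,.01,.01,.1]))
G={n:big(hsv(I[n],(50,120,80),(80,255,255)),c,30) for n,c in(("side",(339,395)),("top",(210,272)))}
print("mat",iou_fit(G,[ring(.05,0)],lambda x:(np.eye(3),np.array(x)),[.45,.2,0],[.01,.01,.005]))
Y={}
for n,c in(("side",(294,318)),("top",(301,220))):
    m=big(hsv(I[n],(20,140,70),(35,255,255)),c,45)
    pts=cv2.findNonZero(m); h=cv2.convexHull(pts); f=np.zeros_like(m); cv2.fillConvexPoly(f,h,255); Y[n]=f; print(n,cv2.boundingRect(pts))
def cpose(x): # foot x,y,z(axis), yaw of axis
    z=np.array([np.cos(x[3]),np.sin(x[3]),0]); return np.c_[[0,0,1],np.cross(z,[0,0,1]),z],np.array(x[:3])
a,_=tri((270,316),(305,193));b,_=tri((315,324),(293,246));print(a,b)
print("can",iou_fit(Y,CAN,cpose,[a[0],a[1],.027,np.arctan2(*(b-a)[1::-1])],[.01,.01,.01,.1]))
# rack from batten corners (top view), bar ends
L=np.array([[.06,.275,.467],[-.005,.275,.467],[.06,-.275,.467],[-.005,-.275,.467],[0,.245,.165],[0,-.245,.165]])
px=np.array([[175,72],[179,138],[664,33],[668,97],[222,181],[610,150]])/2+[130,100]
f=lambda x:(proj(L@Rn.from_euler("z",x[3]).as_matrix().T+x[:3],"top")-px).ravel()
r=least_squares(f,[.65,0,0,0]);print("rack",r.x,r.fun.round(1))
B={n:big(hsv(I[n],(110,150,60),(125,255,255)),c,45) for n,c in(("side",(271,266)),("top",(363,191)))}
x=r.x
print("spare",iou_fit({"side":B["side"]},CUPS,lambda q:zrot([q[0],q[1],.025,q[2]]),[x[0],-.03,.05],[.01,.01,.05]))
E
python3 fit0.py
```

```text
red px {'side': 460, 'top': 615}
muffs (array([ 0.55600932, -0.43978246, -0.09000319, -1.46865043]), np.float64(3.2635251145350326))
muffs (array([ 4.67564148e-01, -3.61471894e-01, -1.58069156e-03, -2.94856726e+00]), np.float64(0.9084307487576154))
mat (array([ 4.67481481, -7.62444444,  0.645     ]), np.float64(2.0))
side (266, 306, 41, 25)
top (287, 191, 29, 46)
[0.66033571 0.11813083 0.02576086] [0.51715451 0.14773188 0.02719654]
can (array([0.66481681, 0.11436161, 0.03001816, 2.91132693]), np.float64(0.22196269583949063))
rack [ 0.69604848  0.02845936 -0.12115539  0.10439615] [-2.6  2.7 -2.7 -1.3  2.2  1.9  3.2 -1.1  8.  -2.  -8.2 -0.9]
spare (array([ 0.68276771, -0.05321088,  0.21728713]), np.float64(4.355030959752322))
```

```bash
cat > fit1.py <<'E'
from h import *
I={n:cv2.imread(f"pics/{n}0.png")[:,:,::-1].copy() for n in("side","top")}
p,e=tri((339,395),(210,272));print(p,e)
G={n:big(hsv(I[n],(50,120,80),(80,255,255)),c,30) for n,c in(("side",(339,395)),("top",(210,272)))}
mat=iou_fit(G,[ring(.05,0)],lambda x:(np.eye(3),np.array(x)),p,[.01,.01,.005]);print("mat",mat)
L=lambda w:np.array([[.06,w,.467],[-.005,w,.467],[.06,-w,.467],[-.005,-w,.467],[0,.245,.165],[0,-.245,.165]])
px=np.array([[175,72],[179,138],[664,33],[668,97],[222,181],[610,150]])/2+[130,100]
# near upright in the side view: foot-plate corner and bottom edges (crop/1.66+offset)
W=lambda x,P:P@Rn.from_euler("z",x[3]).as_matrix().T+x[:3]
f=lambda x:(proj(W(x,L(x[4])),"top")-px).ravel()
r=least_squares(f,[.65,0,0,0,.245]);print("rack z free",r.x,r.fun.round(1))
r=least_squares(lambda q:f(np.r_[q[:2],0,q[2:]]),[.65,0,0,.245]);x=np.r_[r.x[:2],0,r.x[2:]];print("rack z0",x,r.fun.round(1))
for n in I:
    im=cv2.resize(I[n],None,fx=3,fy=3,interpolation=2)
    def poly(P,c): 
        h=cv2.convexHull(((proj(P,n)+.5)*3).astype(np.int32)); cv2.polylines(im,[h],True,c,1)
    for s in(-1,1): poly(W(x,box(0,s*.26,.2275,.03,.03,.455)),(255,0,0)); poly(W(x,box(0,s*.26,.003,.05,.05,.006)),(255,0,0))
    poly(W(x,box(0,0,.165,.02,.49,.02)),(0,255,255))
    poly(W(x,box(.0275,0,.4465,.065,.55,.041)),(255,0,255))
    R,t=zrot([.46756,-.36147,0,-2.94857])
    for c in CUPS: poly(c@R.T+t,(0,255,0))
    z=np.array([np.cos(2.9113),np.sin(2.9113),0]); poly(CAN[0]@np.c_[[0,0,1],np.cross(z,[0,0,1]),z].T+[.6648,.1144,.027],(0,0,255))
    if n=="side": im=im[400:1000,600:1200]
    else: im=im[330:930,570:1370][:, :800]
    cv2.imwrite(f"pics/{n}_ov.png",im[:,:,::-1])
E
python3 fit1.py
```

```text
[0.43950671 0.37959033 0.00099102] 0.004533061375695979
mat (array([0.4421079 , 0.38058218, 0.00428484]), np.float64(0.06431365102143759))
rack z free [ 0.66742104  0.03162907 -0.00504421  0.10442486  0.24234809] [ 0.  -0.1  0.2 -0.9 -0.5 -0.4  0.8 -0.2  0.1  1.1 -0.7  1. ]
rack z0 [0.66617796 0.03176756 0.         0.10443031 0.24118552] [ 0.  -0.2  0.2 -0.8 -0.5 -0.6  0.8 -0.2 -0.2  1.3 -0.4  1.1]
```

View pics/side_ov.png

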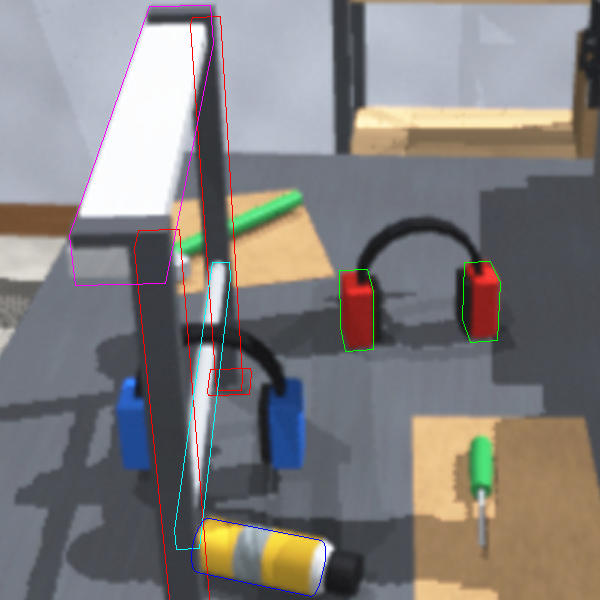

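View pics/top_ov.png

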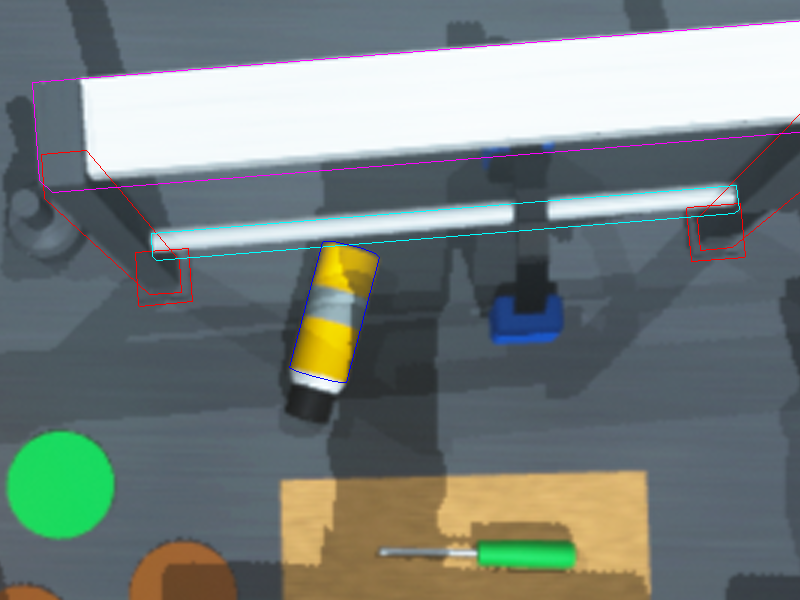

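The muff, can and mat fits sit well on the pictures. The rack outline is off by 1–2 px, so I'll refine the bar line from intensity profiles across it.

Run:
```python
from h import *
I={n:cv2.imread(f"pics/{n}0.png",0) for n in("side","top")}
x=[.66618,.03177,0,.10443]
R=Rn.from_euler("z",x[3]).as_matrix()
for l in (.2,.1,.03,-.08,-.2):
    p=proj(R@[0,l,.165]+x[:3],"top")[0]; c=round(p[0]);r=round(p[1]); print("top",l,p.round(1),"rows",r-9,I["top"][r-9:r+10,c])
for l in (.1,.0,-.05,-.12,-.18,-.22):
    p=proj(R@[0,l,.165]+x[:3],"side")[0]; c=round(p[0]);r=round(p[1]); print("side",l,p.round(1),"cols",c-12,I["side"][r,c-12:c+13])
# near/far upright at mid height
for s in(1,-1):
  for z in (.1,.2,.3,.38):
    p=proj(R@[0,s*.26,z]+x[:3],"side")[0]; c=round(p[0]);r=round(p[1]); print("up",s,z,p.round(1),"cols",c-12,I["side"][r,c-12:c+13], (proj(R@np.array(box(0,s*.26,z,.03,.03,0)).T.T[0]+x[:3],"side")[0]).round(1))
```

```text
top 0.2 [258.5 190.3] rows 181 [105 107 105 107 146 185 212 227 235 230 207 158 111 104 106 104 105 107
 107]
top 0.1 [298.1 187.1] rows 178 [ 82  79  82 102 153 192 219 231 240 230 201 127  88 106 128 137 145 151
 156]
top 0.03 [325.8 184.9] rows 176 [ 81  81  85 115 168 201 225 235 241 225 191 109  80  77  78  77  76  76
  76]
top -0.08 [369.3 181.4] rows 172 [59 69 69 70 69 68 68 67 67 67 65 59 71 75 76 76 76 75 76]
top -0.2 [416.8 177.5] rows 169 [ 80  81  91 140 181 213 233 242 241 216 178 109  96  96  95  95  94  89
  89]
side 0.1 [266.  279.9] cols 254 [ 56  57  57  56  57  56  57  63  91 156 229 236 233 213 142  92 110 114
 114 119 121 121 121 120 121]
side 0.0 [268.4 260.8] cols 256 [ 58  58  59  63  74  80  81 104 162 204 226 234 235 222 160  79  60  60
  59  62  72  73  75  84  95]
side -0.05 [269.5 252.1] cols 258 [ 61  70  80  79  76  77  92 141 194 223 234 236 226 177  82  59  60  60
  60  60  71 103 116 111  93]
side -0.12 [271.  240.9] cols 259 [ 83  79  75  69  61  60  60  64  78  95 105 108 106  91  54  47  51  54
  55  59  71  73  74  74  75]
side -0.18 [272.1 231.
[... 747 characters left out ...]
2  59  60  59  59  60  59  58  59  59  59  61  71  80  67
  52  43  40  43  44  45  48] [261.7 238.7]
up -1 0.1 [274.6 237.1] cols 263 [118 117 118 120 142 190 223 233 235 220 151  74  60  59  64  92 115 117
 117 117 118 118 118 119 119] [279. 235.]
up -1 0.2 [272.9 211.9] cols 261 [193 181 181 178 175 169 116  67  59  58  59  59  59  60  65  80  89  94
 115 130 159 165 175 184 187] [277.5 209.9]
up -1 0.3 [271.1 185.1] cols 259 [217 194 138 119 115 109  76  56  53  52  53  53  52  54  59  81 109 117
 117 116 116 118 118 118 119] [275.8 183.2]
up -1 0.38 [269.6 162.3] cols 258 [252 252 252 251 251 248 216 176  84  54  53  54  54  56  78 132 180 184
 183 182 180 181 180 179 181] [274.5 160.6]
```

```bash
cat >> h.py <<'E'
BAR=np.array([.6704,.0318,.165]); BY=.1044
def ori(zax,yax):
    z=np.array(zax)/np.linalg.norm(zax); y=np.array(yax)/np.linalg.norm(yax)
    return np.c_[np.cross(y,z),y,z]
def rpy(R): return list(Rn.from_matrix(R).as_euler("xyz",degrees=True))
def tcp(g,R): return list(np.array(g)+.002*R[:,2])
def ik(g,R):
    q=robot.inverse_kinematics(tcp(g,R),rpy(R)); return None if q is None else np.round(q,0)
CF=np.array([.665,.1144,.027]); CC=np.array([np.cos(2.911),np.sin(2.911),0]); D=.10; TH=np.radians(30)
MAT=np.array([.4421,.3806,.003])
def can_grasp(s): # lying
    return ori(-CC*np.sin(TH)-np.array([0,0,1])*np.cos(TH), s*np.cross(CC,[0,0,1]))
def can_place(s,phi): # standing, tool azimuth phi; Q maps CC->up, -up -> h
    h=np.array([np.cos(phi),np.sin(phi),0]); up=np.array([0,0,1.])
    Q=np.c_[up,h,np.cross(up,h)]@np.c_[CC,-up,np.cross(CC,-up)].T
    return Q@can_grasp(s)
MU=np.array([.4676,-.3615,0]); MY=-2.94857+np.pi; EL=np.radians(50); RG=.077
def muff(org,yaw,th=np.radians(45)):
    X=np.array([np.cos(yaw),np.sin(yaw),0]); Y=np.array([-X[1],X[0],0]); up=np.array([0,0,1.])
    return np.array(org)-X*RG*np.cos(EL)+up*(.08+RG*np.sin(EL)), X*np.sin(th)-up*np.cos(th), Y
E
python3 - <<'E'
from h import *
up=np.array([0,0,1])
g=CF+CC*D+[0,0,.003]
for s in(1,-1):
    R=can_grasp(s); print("can",s,ik(g,R),ik(g+.1*up,R),ik(g+.1*CC+.02*up,R),ik(g+.12*CC+.25*up,R))
    for ph in np.radians([-10,10,25,40,55,70,90]):
        R=can_place(s,ph); print("  place",round(np.degrees(ph)),R[:,2].round(2),ik(MAT+D*up,R),ik(MAT+(D+.2)*up,R))
for s in(1,-1):
    for th in np.radians([45,30]):
        g,z,Y=muff(MU,MY,th); R=ori(z,s*Y); print("muff",s,ik(g,R),ik(g+.2*up,R))
        for o in([.46,-.1,.21],[.45,.11,.21],[.66,.131,.2],[.66,.131,.03]):
            g,z,Y=muff(o,BY,th); R=ori(z,s*Y); print("   ",o,ik(g,R))
E
```

```text
can 1 [ 11.  34. -47. 119.  83.  42. -18.] [ 14.  22. -49. 115.  61.  43.   3.] [ -9.  20. -31. 130.  73.  34. -23.] [-13.  -5. -24. 115.  26.  53.  27.]
  place -10 [ 0.85 -0.15 -0.5 ] [-49.  38. -31. 118.  89.  77. 121.] [-25.  25. -62. 109.  81.  89. 147.]
  place 10 [ 0.85  0.15 -0.5 ] [-51.  29. -20. 132. 110.  60. 116.] [-10.   8. -62. 122.  84.  56. 155.]
  place 25 [ 0.78  0.37 -0.5 ] [-16.  36. -51. 139. 132.  66. 125.] [ 11.  -5. -65. 128.  92.  22. 158.]
  place 40 [ 0.66  0.56 -0.5 ] [  7.  42. -62. 142. 152.  56. 136.] [-90. -11.  40. 134. 115.  14. 156.]
  place 55 [ 0.5   0.71 -0.5 ] [ 21.  43. -62. 139. 177.  36. 135.] [-20.  -4. -10. 130. 262.  23.  22.]
  place 70 [ 0.3   0.81 -0.5 ] [ 31.  47. -62. 132. 215.  17. 115.] [ -1.   3. -18. 124. -82.  42.  22.]
  place 90 [ 0.    0.87 -0.5 ] [ 28.  47. -53. 118. -57.  27.  41.] [ 37.  24. -62. 110. -50.  47.  14.]
can -1 [ -42.   26.   20.  121.   45.   14. -172.] [  -0.   18.  -30.  116.   52.   37. -171.] [ -88.   30.   65.  132.  -31.   13. -107.] [  13.   -6.  -47.  114.   22.   51. -149.]
  place -10 [ 0.85 -0.15 -0
[... 1105 characters left out ...]
, 0.21] None
    [0.45, 0.11, 0.21] None
    [0.66, 0.131, 0.2] [ -6.   5. -11.  96.   8.  49.  76.]
    [0.66, 0.131, 0.03] [ 21.  19. -44. 111.  39.  31.  48.]
muff -1 [ 76.  22. -13. 116. -58.  46.  28.] [ 71.   7.  -7. 102. -47.  66.   3.]
    [0.46, -0.1, 0.21] None
    [0.45, 0.11, 0.21] None
    [0.66, 0.131, 0.2] [  55.    0.  -72.  109.   17.   27. -113.]
    [0.66, 0.131, 0.03] [  0.  12. -20. 124.  93.  12. 171.]
muff -1 [ 64.  19. -10. 110. -36.  45.   1.] [ 61.   8.  -6.  93. -29.  69. -15.]
    [0.46, -0.1, 0.21] None
    [0.45, 0.11, 0.21] None
    [0.66, 0.131, 0.2] [  38.   12.  -63.   95.   24.   52. -116.]
    [0.66, 0.131, 0.03] [  11.   16.  -32.  111.   31.   29. -126.]
```

Run:
```python
from h import *
up=np.array([0,0,1]); R=can_grasp(1); g=CF+CC*D+[0,0,.003]; z=R[:,2]
fingers.gripper_to(1.0,80)
robot.move_to(tcp(g-.25*z,R),rpy(R)); print(np.round(robot.current_joint_positions()))
robot.line_to(tcp(g-.08*z,R),velocity=.2)
print("hit",robot.line_to(tcp(g,R),velocity=.08,f_stop=15))
print(np.subtract(robot.current_tool_pos(),tcp(g,R)).round(4),np.round(robot.current_contact_force(),1))
fingers.gripper_to(0,60); print("gap",robot.current_finger_gap(),robot.current_gripper_force())
robot.line_to(tcp(g+[0,0,.012],R),velocity=.06)
robot.line_to(tcp(g+.12*CC+[0,0,.03],R),velocity=.15)
print(np.round(robot.current_contact_force(),1),robot.current_time_s())
print(np.round(robot.current_joint_positions()))
for ph in np.radians([-20,-10,0,10,25,90]):
    P=can_place(1,ph); print(round(np.degrees(ph)),ik(MAT+D*up,P),ik(MAT+(D+.15)*up,P))
im=grab()
cv2.imwrite("pics/c1.png",np.hstack([im["side"][180:430,180:480],im["top"][100:350,180:480]])[:,:,::-1])
```

```text
[ 10.  -4. -46. 118.  27.  48.  25.]
hit False
[0.0001 0.0003 0.0005] [-0.2 -0.4 -0.5]
gap 0.6122362013735697 61.998242139816284
[ 0.7 -0.5 -2.2] 7.3667
[ -5.  19. -39. 131.  71.  37. -24.]
-20 [-36.  51. -53. 109.  90.  99. 121.] [-29.  39. -64. 104.  84. 103. 137.]
-10 [-49.  38. -31. 118.  89.  77. 121.] [-26.  31. -62. 112.  85.  91. 140.]
0 [-98.  34.  33. 127.  88.  39. 116.] [-21.  24. -62. 119.  88.  77. 143.]
10 [-118.   47.   64.  134.  134.   16.   71.] [-60.   8. -10. 127.  87.  49. 145.]
25 [-95.  31.  43. 142. 156.  38.  75.] [-111.   -0.   53.  135.  109.   30.  140.]
90 [ 35.  56. -66. 118. -30.  19.  19.] [ 38.  32. -66. 113. -46.  38.  15.]
```

View pics/c1.png

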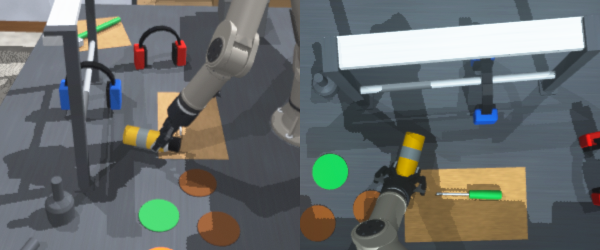

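The can is held level and is clear of the bar: side view at about (140,138) in the crop, top view at (410,150). Next I stand it up over the green mat.

Run:
```python
from h import *
up=np.array([0,0,1]); R=can_grasp(1); g=CF+CC*D+[0,0,.003]
robot.line_to(tcp(g+.12*CC+.25*up,R),velocity=.25)
P=can_place(1,np.radians(-10)); drop=MAT+(D)*up
pre=drop+.15*up; print(ik(pre,P))
robot.move_to(tcp(pre,P),rpy(P)); print(np.round(robot.current_joint_positions()))
robot.line_to(tcp(drop+.02*up,P),velocity=.15)
print("gap",robot.current_finger_gap(),np.round(robot.current_contact_force(),1),robot.current_time_s())
im=grab()
cv2.imwrite("pics/c2.png",cv2.resize(np.hstack([im["side"][280:460,250:450],im["top"][180:360,130:330]])[:,:,::-1],None,fx=2,fy=2))
```

```text
[-26.  31. -62. 112.  85.  91. 140.]
[-26.  31. -62. 112.  85.  91. 140.]
gap 0.6141837692170052 [-0.5  0.9 -1.9] 11.2167
```

View pics/c2.png

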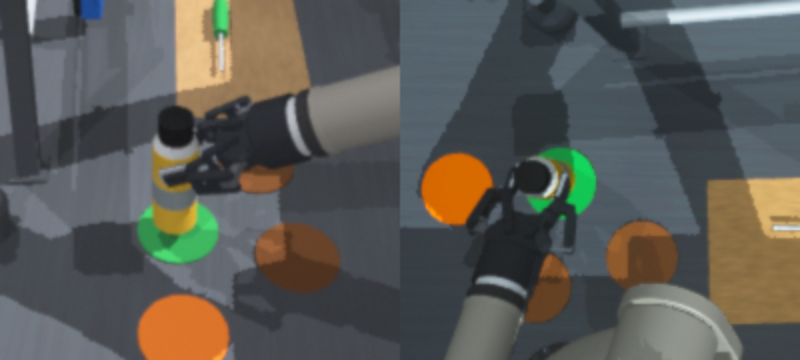

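The can is upright over the green mat, about 20 mm above it: side crop at about (177,230), with the foot central. Now I lower and release it.

Run:
```python
from h import *
up=np.array([0,0,1]); P=can_place(1,np.radians(-10)); drop=MAT+D*up
print("hit",robot.line_to(tcp(drop-.008*up,P),velocity=.04,f_stop=4),np.subtract(robot.current_tool_pos(),tcp(drop,P)).round(4),np.round(robot.current_contact_force(),1))
fingers.gripper_to(0.85); p=np.array(robot.current_tool_pos())
robot.line_to(p-.12*P[:,2],velocity=.15); robot.line_to(p-.12*P[:,2]+.12*up,velocity=.25)
print(robot.current_time_s())
im=grab()
for n in im: cv2.imwrite(f"pics/{n}3.png",im[n][:,:,::-1])
Y={n:hsv(im[n],(20,140,70),(35,255,255)) for n in im}
Y={n:big(Y[n],proj(MAT+[0,0,.06],n)[0],30) for n in Y}
for n in Y:
    f=np.zeros_like(Y[n]); cv2.fillConvexPoly(f,cv2.convexHull(cv2.findNonZero(Y[n])),255); Y[n]=f
print("can",iou_fit({"side":Y["side"]},CAN,lambda x:(np.eye(3),np.array([x[0],x[1],.003])),MAT[:2],[.01,.01]), iou_fit(Y,CAN,lambda x:(np.eye(3),np.array(x)),MAT,[.01,.01,.005]))
for l in np.arange(.5,.61,.02):
  for s in(1,-1):
    g,z,yv=muff([l,.11,.21],BY); Q=ori(z,s*yv); g2,z2,y2=muff([l,-.25,.21],BY); Q2=ori(z2,s*y2); print(round(l,2),s,ik(g,Q),ik(g2,Q2))
g,z,yv=muff(MU,MY)
for s in(1,-1): Q=ori(z,s*yv); print("muff",s,ik(g-.1*z,Q),ik(g,Q),ik(g+.21*up,Q))
cv2.imwrite("pics/c3.png",cv2.resize(np.hstack([im["side"][280:460,250:450],im["top"][180:360,130:330]])[:,:,::-1],None,fx=2,fy=2))
```

```text
hit True [ 0.0002 -0.     -0.0009] [-0.8  0.9  4.4]
13.775
can (array([0.44456284, 0.37845887]), np.float64(0.4032671718994346)) (array([ 0.44535519,  0.38767854, -0.01459514]), np.float64(0.6358952273298916))
0.5 1 None [  4. -10.  41. 115. -37.  49. 161.]
0.5 -1 None [ 98.  -6. -42. 112. -52.  59.  -6.]
0.52 1 None [  2.  -8.  42. 113. -39.  49. 161.]
0.52 -1 None [106.  -5. -54. 111. -52.  57.  -8.]
0.54 1 None [-31. -15.  66. 112. -24.  42. 147.]
0.54 -1 None [102.  -2. -53. 109. -49.  53. -12.]
0.56 1 [ -4. -15. -12. 120.  10.  30.  72.] [-34. -11.  70. 111. -29.  43. 151.]
0.56 -1 [   7.  -15.  -21.  120.    2.   30. -101.] [ 86.   0. -42. 108. -46.  50. -16.]
0.58 1 [ -1. -12. -15. 119.   9.  29.  74.] [-34.  -5.  73. 109. -38.  45. 158.]
0.58 -1 [ 22. -14. -32. 118.  -5.  29. -93.] [ 31.   0.  11. 108. -45.  48. -18.]
0.6 1 [  5. -10. -19. 116.   7.  29.  76.] [ 79.   4. -41. 105. -40.  45. 157.]
0.6 -1 [ 36. -13. -44. 116. -11.  29. -88.] [-21.   2.  64. 107. -47.  49. -17.]
muff 1 [  22.   24.   65.  115.  -68.   80. -143.] [  17.   36.   65.  118.  -82.   79. -138.] [117.  15. -62.  99. -34.  60. 172.]
muff -1 [ 91.  15. -20. 113. -49.  57.  22.] [ 89.  24. -30. 115. -51.  41.  22.] [ 27.   8.  43. 102. -53.  72.   7.]
```

View pics/c3.png

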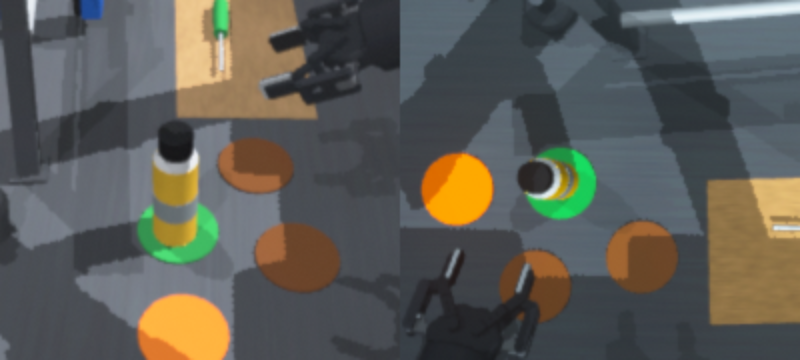

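The can is released and upright, with its whole foot on the green mat: side crop foot at (175,235), fitted about 3 mm from the mat centre. Now the muffs.

Run:
```python
from h import *
up=np.array([0,0,1]); T=np.radians(40)
g,z,Y=muff(MU,MY,T); R=ori(z,-Y)
fingers.gripper_to(.75)
robot.move_to(tcp(g-.13*z+.08*up,R),rpy(R)); print(np.round(robot.current_joint_positions()))
robot.line_to(tcp(g-.07*z,R),velocity=.2)
print("hit",robot.line_to(tcp(g,R),velocity=.08,f_stop=8))
fingers.gripper_to(0,90); print("gap",robot.current_finger_gap(),robot.current_gripper_force())
robot.line_to(tcp(g+.03*up,R),velocity=.08)
robot.line_to(tcp(g+.22*up,R),velocity=.25); print(np.round(robot.current_contact_force(),1),robot.current_time_s(),np.round(robot.current_joint_positions()))
im=grab()
for n in im: cv2.imwrite(f"pics/{n}4.png",im[n][:,:,::-1])
for o in([.5,-.2,.22],[.57,.0,.22],[.57,.122,.22],[.66,.131,.2],[.66,.131,.025]):
    gg,z,Y=muff(o,BY,T); print(o,ik(gg,ori(z,-Y)))
cv2.imwrite("pics/c4.png",np.hstack([im["side"][80:330,230:530],im["top"][130:380,300:600]])[:,:,::-1])
```

```text
[ 34.   7.  43. 104. -47.  75.  12.]
hit False
gap 0.2814699475222805 87.80325067928061
[ 0.6  0.6 -4.2] 20.6 [ 26.   7.  40.  98. -46.  72.  -0.]
[0.5, -0.2, 0.22] [  9. -13.  27. 114. -26.  50. -35.]
[0.57, 0.0, 0.22] [  5. -13.  -2. 115. -10.  39. -76.]
[0.57, 0.122, 0.22] [ 17. -12. -30. 113.  -1.  38. -99.]
[0.66, 0.131, 0.2] [  -8.    1.   -9.  106.   13.   35. -109.]
[0.66, 0.131, 0.025] [-71.  21.  65. 123. -64.  15. -41.]
```

View pics/c4.png

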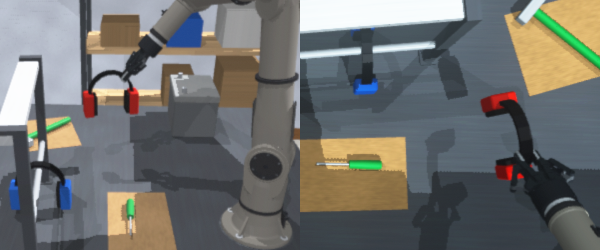

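The muffs are held nearly level and lifted: side cups at (320,183) and (361,181). I'll carry them to the bar and measure again before going over it.

```bash
cat > m.py <<'E'
from h import *
red=lambda im: hsv(im,(0,150,50),(6,255,255))|hsv(im,(174,150,50),(180,255,255))
def p5(x): # local x,y,z,yaw,pitch about muff y
    return Rn.from_euler("zy",x[3:5]).as_matrix(),np.array(x[:3])
def seen(im,o,r=60):
    M={n:big(red(im[n]),proj(np.array(o)+[0,0,.04],n)[0],r) for n in im}
    s=iou_fit({"side":M["side"],"top":M["top"]},CUPS,p5,[*o,BY,0],[.01,.01,.01,.05,.05])
    return s,{n:int((M[n]>0).sum()) for n in M}
E
python3 - <<'E'
from m import *
up=np.array([0,0,1]); T=np.radians(40)
for o,v in(([.5,-.2,.22],.3),([.57,.0,.22],.3),([.57,.122,.22],.2)):
    g,z,Y=muff(o,BY,T); R=ori(z,-Y); robot.line_to(tcp(g,R),rpy(R),velocity=v)
print(robot.current_time_s(),np.round(robot.current_joint_positions()))
for l in([.66,.131,.2],[.66,.131,.025]):
    gg,z,Y=muff(l,BY,T); print(l,ik(gg,ori(z,-Y)))
im=grab()
for n in im: cv2.imwrite(f"pics/{n}5.png",im[n][:,:,::-1])
print(seen(im,[.57,.122,.22]))
# along-bar place of the blue pair from its band crossing the bar in the top view
R=Rn.from_euler("z",BY).as_matrix()
gr=cv2.cvtColor(im["top"],cv2.COLOR_RGB2GRAY)
ls=np.arange(-.2,.0,.005); print([(round(l,3),int(gr[tuple(np.round(proj(R@[0,l,0]+BAR+[0,0,.01],"top")[0]).astype(int)[::-1])])) for l in ls])
cv2.imwrite("pics/c5.png",cv2.resize(np.hstack([im["side"][130:380,200:400],im["top"][100:350,210:460]])[:,:,::-1],None,fx=1.7,fy=1.7))
E
```

```text
23.025 [ 16. -12. -30. 113.  -0.  38. -99.]
[0.66, 0.131, 0.2] [  20.    2.  -38.  105.   15.   35. -110.]
[0.66, 0.131, 0.025] [  -9.   12.  -10.  121.   51.   12. -148.]
((array([ 0.5754389 ,  0.11066893,  0.2091157 ,  0.19639404, -0.07965626]), np.float64(5.276343780755546)), {'side': 777, 'top': 168})
[(np.float64(-0.2), 234), (np.float64(-0.195), 233), (np.float64(-0.19), 230), (np.float64(-0.185), 235), (np.float64(-0.18), 233), (np.float64(-0.175), 232), (np.float64(-0.17), 234), (np.float64(-0.165), 232), (np.float64(-0.16), 230), (np.float64(-0.155), 235), (np.float64(-0.15), 234), (np.float64(-0.145), 233), (np.float64(-0.14), 233), (np.float64(-0.135), 233), (np.float64(-0.13), 231), (np.float64(-0.125), 228), (np.float64(-0.12), 235), (np.float64(-0.115), 233), (np.float64(-0.11), 233), (np.float64(-0.105), 233), (np.float64(-0.1), 231), (np.float64(-0.095), 229), (np.float64(-0.09), 228), (np.float64(-0.085), 146), (np.float64(-0.08), 69), (np.float64(-0.075), 68), (np.float64(-0.07), 68), (np.float64(-0.065), 69), (np.float64(-0.06), 67), (np.float64(-0.055), 219), (np.float64(-0.05), 233), (np.float64(-0.045), 233), (np.float64(-0.04), 230), (np.float64(-0.035), 228), (np.float64(-0.03), 235), (np.float64(-0.025), 234), (np.float64(-0.02), 232), (np.float64(-0.015), 233), (np.float64(-0.01), 231), (np.float64(-0.005), 228)]
```

View pics/c5.png

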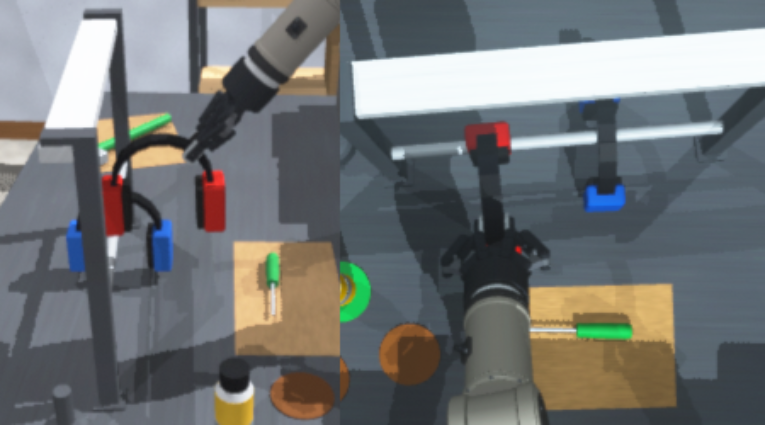

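Run:
```python
from m import *
im={n:cv2.imread(f"pics/{n}5.png")[:,:,::-1] for n in("side","top")}
o=np.array([.57,.122,.22]); R=Rn.from_euler("z",BY).as_matrix()
for n,i in(("side",0),("side",1),("top",1)):
    q=proj(CUPS[i]@R.T+o,n); c=q.mean(0); m=big(red(im[n]),c,22); num,_,st,_=cv2.connectedComponentsWithStats(m)
    print(n,i,"pred",q.min(0).round(1),q.max(0).round(1),"seen",[(s[0],s[1],s[0]+s[2]-1,s[1]+s[3]-1) for s in st[1:] if s[4]>15])
    if i==0 or n=="top":
        M={n:m}
        print(iou_fit(M,[CUPS[i]],lambda x:(Rn.from_euler("zy",[BY,x[2]]).as_matrix(),o+R@[x[0],0,0]+[0,0,x[1]]) if n=="side" else (R,o+R@[x[0],x[1],0]),[0,0,0] if n=="side" else [0,0],[.01,.01,.05] if n=="side" else [.01,.01]))
```

```text
side 0 pred [318.3 229.8] [332.4 268.1] seen [(np.int32(319), np.int32(231), np.int32(331), np.int32(265))]
(array([-0.00146112, -0.00308235,  0.03833291]), np.float64(0.29841902862840053))
side 1 pred [257.1 231.1] [273.8 269.5] seen [(np.int32(260), np.int32(233), np.int32(272), np.int32(267))]
top 1 pred [281.8 170. ] [310.3 193.6] seen [(np.int32(300), np.int32(172), np.int32(309), np.int32(187)), (np.int32(285), np.int32(176), np.int32(290), np.int32(186))]
(array([-0.00192366, -0.0038044 ]), np.float64(2.911382734912147))
```

Prediction and picture agree to within 2–3 mm and the cups are level, so I go over the bar and down.

Run:
```python
from m import *
T=np.radians(40); Rz=Rn.from_euler("z",BY).as_matrix(); o=BAR*[1,1,0]+Rz@[0,.10,0]
G=lambda h: muff(o+[0,0,h],BY,T)
g,z,Y=G(.205); R=ori(z,-Y); print("F",np.round(robot.current_contact_force(),1))
print(robot.line_to(tcp(g,R),velocity=.1,f_stop=10),ik(G(.023)[0],R))
try:
    print("down1",robot.line_to(tcp(G(.045)[0],R),velocity=.12,f_stop=8))
    print("down2",robot.line_to(tcp(G(.021)[0],R),velocity=.03,f_stop=3))
except robot.PlanningError as e: print("plan",e)
print("h err",np.subtract(robot.current_tool_pos(),tcp(G(.025)[0],R)).round(4),np.round(robot.current_contact_force(),1),robot.current_time_s(),np.round(robot.current_joint_positions()))
im=grab()
cv2.imwrite("pics/c6.png",cv2.resize(np.hstack([im["side"][130:380,200:400],im["top"][100:350,210:460]])[:,:,::-1],None,fx=1.7,fy=1.7))
```

```text
F [ 0.4 -0.3 -2.4]
False [  -5.   13.  -13.  121.   54.   12. -152.]
down1 False
down2 True
h err [ 0.0003 -0.0002  0.0001] [ 0.8 -0.1  2.8] 26.325 [   1.   13.  -21.  121.   58.   14. -154.]
```

View pics/c6.png

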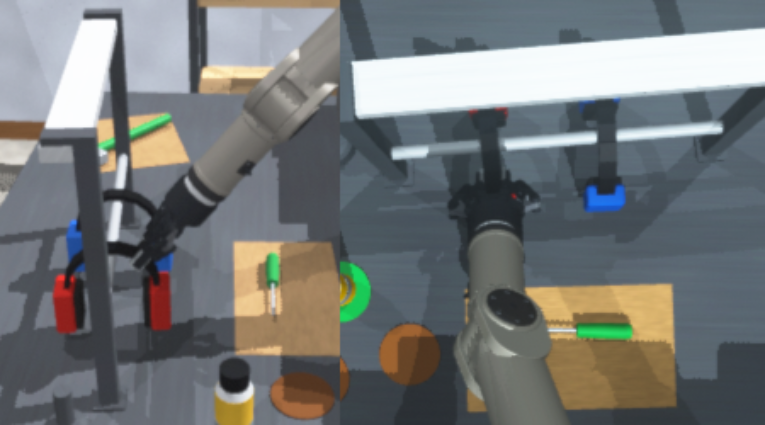

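The band touched the bar at exactly the expected height, with one cup on each side (side crop (65,305) and (158,300)). Next I release, back off and check.

Run:
```python
from m import *
p=np.array(robot.current_tool_pos()); z=Rn.from_euler("xyz",robot.current_eef_rot(),degrees=True).as_matrix()[:,2]
fingers.gripper_to(.6); robot.pause(.3)
robot.line_to(p-.04*z,velocity=.06); robot.line_to(p-.16*z,velocity=.2)
robot.pause(1.5)
A=grab(); robot.pause(.7); B=grab()
print("moving",{n:int((cv2.absdiff(A[n],B[n]).max(2)>40).sum()) for n in A},robot.current_time_s())
I0={n:cv2.imread(f"pics/{n}0.png")[:,:,::-1] for n in A}
for nm,lo,hi in(("blue",(110,150,60),(125,255,255)),):
    print(nm,[cv2.boundingRect(cv2.findNonZero(big(hsv(I["side"],lo,hi),(271,266),45))) for I in(I0,B)],[cv2.boundingRect(cv2.findNonZero(big(hsv(I["top"],lo,hi),(363,191),45))) for I in(I0,B)])
cv2.imwrite("pics/c7.png",cv2.resize(np.hstack([B["side"][130:380,200:400],B["top"][100:350,210:460]])[:,:,::-1],None,fx=1.7,fy=1.7))
```

```text
moving {'side': 0, 'top': 0} 31.125
blue [(239, 259, 63, 31), (239, 259, 63, 31)] [(353, 159, 25, 66), (351, 159, 27, 66)]
```

View pics/c7.png

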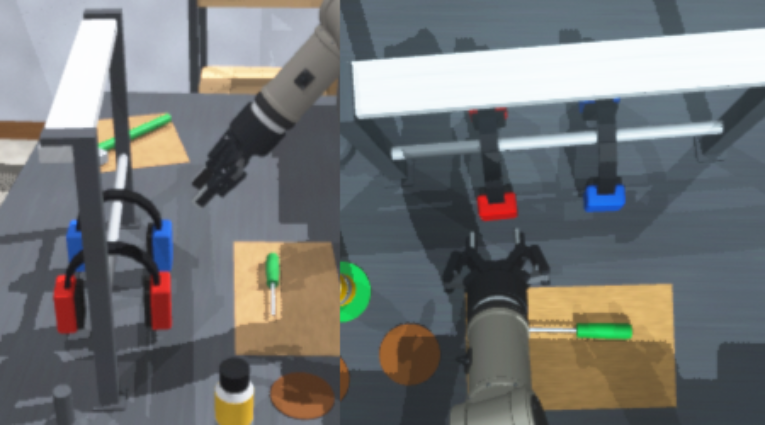

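The red pair hangs still and free beside the undisturbed blue pair, the can is standing on the mat, and the gripper is clear. I'll hand the job in.

```bash
python3 -c "
from station import workorder
print(workorder.close_job())"
```

```text
the job is handed in; nothing more can be done
None
```

I stood the can upright on the green mat, then hung the red ear defenders on the bar beside the blue pair, and handed the job in at about 31 s; the last pictures showed everything at rest and the blue pair, screwdriver and joint housing untouched.

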